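# Dose wash and hold the extraction manifold's drain open

## Robot

A 6-joint arm with a two-finger parallel gripper is mounted at the origin on the work surface. World frame = base frame: x ahead of the robot, y to its left, z up, the work surface at z = 0. Lengths are in m, angles in rad, forces in N, time in s.
With the tool pointing down it reaches from about 0.35 to 0.975 m from the base axis. Payload 17.4 kg.
Tool frame: the origin (TCP) lies on the centre line of the jaws, within the pads' length; the fingertips stand 14 mm ahead of it and the grasp point (between the pads) lies 5 mm behind it; x points along the fingers, y is the direction in which the jaws open and shut, and the axes are right-handed (so a half turn about x gives the same grasp; the last joint's range is limited). The gripper opens to 85 mm and grips with 20 to 120 N. Pads are 22 mm wide; open, the fingers measure 114 mm over their backs; the gripper's body (76 mm by 85 mm) begins 54 mm behind the grasp point. The pads swing forward as they close: fully open they stand 13 mm farther back than shut.
Start: joints at [-1.346, 0.116, 1.442, -0, 1.584, -0.038], TCP at [0.175, -0.652, 0.245] pointing down, gripper open.
Joint ranges: [-2.83, 2.83], [-0.83, 2.19], [0.07, 2.5], [-1.14, 4.28], [0.01, 3], [-2.97, 2.97]. Speed limits (rad/s): [1.89, 1.89, 2.22, 3.14, 3.14, 3.14].

## Interface

Orientations are given as a unit quaternion [x, y, z, w].
In Python, from station import bot, optics gives the robot as it stands.
- The arm moves only by the tool send_rows, never from a script. Its argument "series" is a list of rows, each an object of numbers: "fingers": the closure, from 0 (fully open) to 1 (shut); "dx", "dy", "dz": the shift along the tool's x, y, z in units of 40 mm (1.0 is 40 mm); "ax", "ay", "az": the turn, a rotation vector about the tool's x, y, z in units of 6 degrees (1.0 is 6 degrees). In form: [{"fingers": .., "dx": .., "dy": .., "dz": .., "ax": .., "ay": .., "az": ..}, ...]. A call has 1 to 20 rows; each row shifts and turns the commanded pose from where the row before left it, along the tool's axes as they then stand; what a row does not reach is not made up. A row lasts 1/12 s, in which the tool goes at most 41.7 mm and 7.16 degrees, less where a joint would pass 70% of its speed; a pose out of reach is approached as far as the arm can. A call is refused whole if a number of a shift passes 1 or a number of a turn 1, either way. A call with a gripper value outside its range is refused whole. The fingers move at their own pace and stop on an object; "grip_force" is the grip in N (left out, the last holds). Time passes only in rows, so rows that do not move let the fingers close. It gives the time, the measured TCP pose, the force and the opening at its end, in the units of the state.
- bot.sense(): the state, without advancing time (a new reading comes with each control period).
- optics.get_image(name): name is "scene" or "top" or "wrist"; returns the picture (400x640x3 uint8, red, green, blue); there is no depth.
- optics.calibration(name): a dict with "mtx" (3x3 intrinsics, pixels), "R" (3x3) and "t" (3): a world point X has camera coordinates R X + t; the wrist camera has in their place "tool_from_camera" (4x4, takes a point from camera to tool coordinates, whose origin is the TCP and whose axes are the tool frame's). Camera axes: x right, y down, z forward; pixel columns grow to the right and rows downward; lengths in m; the calibration is good to about 2 mm. The wrist camera is an equidistant fisheye: a pixel r from the principal point sees the ray r / f radians off the axis. A picture is of the moment at which its call begins: read the wrist's pose just before it. calibration takes no time and is no camera call.
- bot.job_done(): hands the job in, once; it reports no verdict.
Trained networks look in the newest picture that a camera, given by its name, has taken for a name from the list of things; names that differ only in an ending like _2 or _b are one class to them, and where a whole thing is asked for, a point or a joint stands for the part that bears it (a point fixed in the world has none). Each returns a list of dicts, best first, with "conf" (0 to 1); they miss things now and then, are a little off and sometimes report something else, mostly with a low value. They report only what shows in the picture. A call takes as long as a camera call. They do not tell look-alikes from the thing itself.
- optics.spot_in(camera, name): "bbox" ([left, top, right, bottom] in pixels, round what is visible of it).
- optics.cut_out(camera, name): "mask" (400x640 bool, what is visible of it) and "bbox" ([left, top, right, bottom] in pixels, round what is visible of it).
- optics.place_of(camera, name): "position" ([row, column] in pixels: a listed point, or the origin of a listed thing).
The state is a dict: "time": time; "qpos": joint angles; "joint_velocities": joint speeds; "joint_torque": joint torques, N m; "eef_pos": TCP position; "tcp_rot": TCP orientation; "ft_force": force on the tool from outside, world axes, zero at the start; "moment": the same for the moment, N m; "finger_gap": finger opening in m.
Only numpy, scipy, OpenCV 4.12 (cv2) and the standard library are available. Lean on these libraries where they do the work, as an engineer would, in place of code of your own. Each camera call takes 0.05 s, during which the arm holds its last target.

## Task

Flush the extraction manifold: push the red pump cap of the wash dispenser all the way down and let it spring back up. Then pull the blue handle of the sprung drain slide out, away from the tank, until its red pointer stands over the green band, and finish while still holding it there, because it snaps shut when released. Leave the beaker, the jar, the tip box and the green band where they are.

Things in the scene. Friction and masses are not known exactly. Their poses are not given: they have to be found in the camera images.
- manifold: Extraction manifold, fixed. Origin on the bench under the closed handle; the slide pulls out along its -x. Glass tank at x +123 to +247 mm, 220 mm wide, cartridges to 145 mm high; grey valve housing at x +70 to +130, 70 wide, 68 high with its stud; guide bed to x -135, 60 wide, 22 high; white scale plate at y +32 to +75, 16 high; gauge at x +97, y -75, up to 60 high.
- drain_slide: The moving drain slide, origin as the manifold's when closed and moving with the slide along the manifold's -x; travel 0 (closed) to 80 mm (end stop). A spring pulls it shut: about 4 N at closed, 90 N/m more, so 7 to 10 N at the band. It snaps back when released.
- slide_handle (a point): Grip point of the slide's blue handle: an upright plate 12 mm thick along the manifold's x, 36 mm wide along its y, from 27 to 83 mm above the bench; the point is on its centre, 64 mm above the bench. Pinch it from above by its front and back faces; when closed there is 64 mm free behind it up to the valve housing.
- slide_pointer (a point): Outer part of the thin red pointer (3 mm wide) on the slide, 62 mm to the manifold's +y from the handle's centre, 24.5 mm above the bench; moves with the slide, level with the handle's middle along the manifold's x.
- band_centre (a point): Centre of the green band (14 mm wide along the manifold's x, 42 mm along y) on the white scale, 19 mm above the bench, directly in the pointer's path. It lies 28 to 58 mm out from the closed pointer, different each time; its axes are the manifold's. It is a tight clip and must stay where it is.
- pump_top (a point): Centre of the flat top of the red pump cap (34 mm across, 16 mm high) on the amber wash bottle (68 mm across), 169 mm above the bench when up; a white nozzle sticks out sideways from the cap over a small steel funnel. Press straight down.
- pump (a joint): Travel of the pump cap in m: 0 up, 0.014 fully down. Spring: about 3 N to start, 8 N fully down; returns by itself.
- dispenser: Wash dispenser, fixed to the bench: amber bottle in a grey foot 150 x 90 mm, the funnel (44 mm across, rim 55 mm high) 72 mm to its +x, under the nozzle. Origin on the bench on the bottle's axis.
- beaker_mid (a point): Small clear glass beaker, 52 mm across, 62 mm high, standing loose beside the drain slide; the point is half-way up. Bystander.
- jar_mid (a point): Small amber jar with white lid, 44 mm across, 60 mm high, standing loose behind the dispenser; the point is half-way up. Bystander.
- tip_box_mid (a point): Orange pipette-tip box with clear lid, 58 x 84 x 43 mm, lying loose in front of the dispenser; the point is half-way up. Bystander.
Mind the look-alikes: they are no part of the job. There is more than one size of the dispenser; the job needs the largest.

How it is judged:
By the outcome, as a careful person would: the job done as asked, in the order asked, and still so for the second after the job is handed in, while the arm keeps its last pose, push and grip.
It also fails if it takes over 42 s, if anything falls off the work surface, if the arm or the gripper's body presses on something with over 40 N, if the wrist force passes 120 N, or if a joint passes its speed limit or range.

## Working session

There is one attempt and no reset: what is moved stays moved. The work goes in short steps, Python scripts to look and compute and a tool call to move; the robot and the scene stay as the last step left them, time stands still between calls to the robot, and variables do not carry over. Pictures are saved under pics/ and viewed, and the job is handed in when it is done.

Besides the shell and the picture viewer there is one more tool, called after ">>>" as name(argument=value, ...), one argument or row to a line, values as JSON. send_rows: Moves the arm, as the interface text tells. Its arguments: {"type":"object","properties":{"series":{"type":"array"},"grip_force":{"type":"number"}},"required":["series"]}

```bash
ls; mkdir -p pics
python3 - <<'E'
from station import bot, optics
import cv2
print(bot.sense())
for n in ["scene","top","wrist"]:
    im=optics.get_image(n); cv2.imwrite(f"pics/{n}0.png",im[:,:,::-1])
    print(n,optics.calibration(n))
E
```

```text
pics
{'time': 0.0, 'qpos': array([-1.34579480e+00,  1.16468952e-01,  1.44228526e+00,  2.52137452e-05,
        1.58399632e+00, -3.78355105e-02]), 'joint_velocities': array([-0.00020119, -0.00033531, -0.00015907,  0.00060009, -0.00179799,
       -0.00139487]), 'joint_torque': array([ 9.84655344e-04, -7.31996298e+01, -6.32478333e+01,  3.21570738e-06,
        6.50684306e-03,  2.58590802e-06]), 'eef_pos': array([ 0.17531363, -0.65164755,  0.24456123]), 'tcp_rot': array([-0.70097989, -0.09306818,  0.70103865, -0.09225135]), 'ft_force': array([0.12093185, 0.12818733, 0.18752953]), 'moment': array([-0.0112038 ,  0.0388657 ,  0.02235868]), 'finger_gap': 0.08568327710812387}
scene {'mtx': array([[402.94682259,   0.        , 328.02119083],
       [  0.        , 402.94682259, 199.1267525 ],
       [  0.        ,   0.        ,   1.        ]]), 'R': array([[ 0.87417797,  0.48549403, -0.01041229],
       [ 0.31910146, -0.59047079, -0.74129516],
       [-0.36604252,  0.64470132, -0.67109841]]), 't': array([-0.52053586, -0.07893465,  1.21270253])}
top {'mtx': array([[470.51044031,   0.        , 325.33806197],
       [  0.        , 470.51044031, 195.32437902],
       [  0.        ,   0.        ,   1.        ]]), 'R': array([[-0.00887259, -0.99984657,  0.01510313],
       [-0.99029485,  0.00669087, -0.13882127],
       [ 0.13869892, -0.01618826, -0.99020228]]), 't': array([0.02258361, 0.59910629, 1.07414897])}
wrist {'mtx': array([[309.70691629,   0.        , 325.58178263],
       [  0.        , 309.70691629, 202.98673201],
       [  0.        ,   0.        ,   1.        ]]), 'tool_from_camera': array([[ 4.47819119e-04, -3.17482142e-01,  9.48264145e-01,
        -1.29224561e-01],
       [ 9.99999498e-01,  9.92189106e-04, -1.40062843e-04,
         6.29517692e-04],
       [-8.96389903e-04,  9.48263732e-01,  3.17482427e-01,
        -8.15164851e-02],
       [ 0.00000000e+00,  0.00000000e+00,  0.00000000e+00,
         1.00000000e+00]])}
```

View pics/scene0.png

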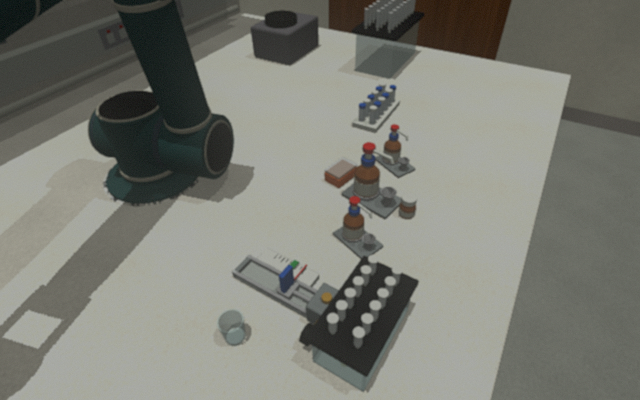

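View pics/top0.png

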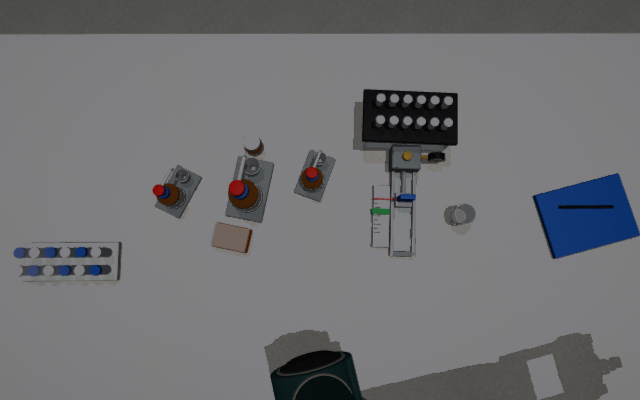

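View pics/wrist0.png

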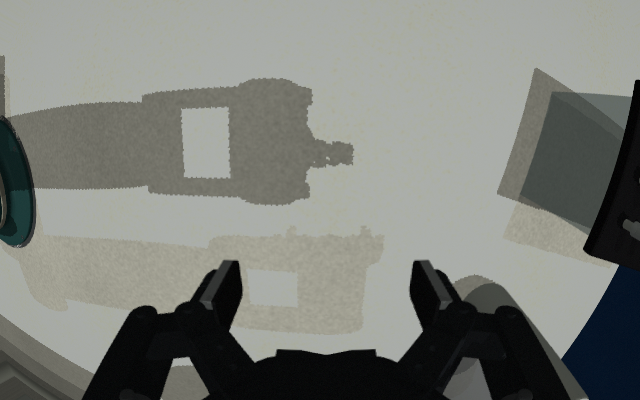

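Run:
```python
from station import bot, optics
import numpy as np
for cam in ["top","scene"]:
    for n in ["manifold","slide_handle","slide_pointer","band_centre","pump_top","dispenser","beaker_mid","jar_mid","tip_box_mid"]:
        r=optics.place_of(cam,n)
        print(cam,n,[(np.round(d["position"],1).tolist(),round(d["conf"],2)) for d in r[:5]])
print(bot.sense()["time"])
```

```text
top manifold [([200.8, 399.8], 0.76)]
top slide_handle [([197.1, 410.1], 0.96)]
top slide_pointer [([197.3, 378.7], 0.83)]
top band_centre [([208.9, 376.5], 0.53)]
top pump_top [([190.5, 157.5], 0.65), ([186.3, 237.3], 0.6), ([172.1, 313.6], 0.55), ([195.4, 379.3], 0.51)]
top dispenser [([197.8, 176.1], 0.67), ([196.8, 246.4], 0.58)]
top beaker_mid [([212.8, 465.2], 0.68)]
top jar_mid [([146.8, 251.9], 0.89)]
top tip_box_mid [([236.5, 232.8], 0.77)]
scene manifold [([294.7, 286.6], 0.82)]
scene slide_handle [([276.1, 284.7], 0.62)]
scene slide_pointer [([270.5, 302.4], 0.93)]
scene band_centre [([265.4, 293.3], 0.63)]
scene pump_top [([143.4, 367.8], 0.8), ([202.1, 352.7], 0.67), ([122.1, 392.4], 0.58)]
scene dispenser [([165.2, 390.5], 0.83), ([238.9, 349.8], 0.79), ([195.4, 365.5], 0.74), ([266.6, 302.8], 0.26)]
scene beaker_mid [([328.1, 233.8], 0.66), ([266.9, 295.4], 0.23), ([203.6, 406.4], 0.16)]
scene jar_mid [([204.0, 409.2], 0.93)]
scene tip_box_mid [([171.2, 341.8], 0.73), ([294.3, 286.6], 0.62)]
1.05
```

```bash
cat > h.py <<'E'
import numpy as np
from station import bot, optics
from scipy.spatial.transform import Rotation as Ro
def ray(cam,u,v):
    c=optics.calibration(cam); K,R,t=c["mtx"],c["R"],c["t"]
    d=R.T@np.linalg.solve(K,[u,v,1.]); o=-R.T@t
    return o,d
def atz(cam,u,v,z):
    o,d=ray(cam,u,v); return o+d*(z-o[2])/d[2]
def tri(u1,v1,u2,v2):
    o1,d1=ray("top",u1,v1);o2,d2=ray("scene",u2,v2)
    A=np.stack([d1,-d2],1); s=np.linalg.lstsq(A,o2-o1,rcond=None)[0]
    a=o1+d1*s[0];b=o2+d2*s[1]; return (a+b)/2,np.linalg.norm(a-b)
def proj(cam,X):
    c=optics.calibration(cam); p=c["mtx"]@(c["R"]@np.array(X)+c["t"]); return p[:2]/p[2]
E
python3 - <<'E'
from h import *
import cv2
t=cv2.imread("pics/top0.png")
cv2.imwrite("pics/topA.png",cv2.resize(t[120:270,140:340],None,fx=4,fy=4,interpolation=cv2.INTER_CUBIC))
cv2.imwrite("pics/topB.png",cv2.resize(t[130:270,350:490],None,fx=4,fy=4,interpolation=cv2.INTER_CUBIC))
s=cv2.imread("pics/scene0.png")
cv2.imwrite("pics/sA.png",cv2.resize(s[110:260,310:450],None,fx=4,fy=4,interpolation=cv2.INTER_CUBIC))
cv2.imwrite("pics/sB.png",cv2.resize(s[230:350,210:370],None,fx=5,fy=5,interpolation=cv2.INTER_CUBIC))
for n,p in dict(caps_L=(157.5,190.5,392.4,124),caps_M=(237.3,186.3,367.8,145),caps_R=(313,172.5,353,201),handle=(410,197.1,285,276),pointer=(378.7,197.3,302.4,270.5),band=(376.5,208.9,293.3,265.4),beaker=(462,213,233.8,328),jar=(251.9,146.8,409,204),tip=(232.8,236.5,341.8,171)).items():
    print(n,np.round(tri(*p)[0],3),tri(*p)[1].round(4))
print(atz("top",237.3,186.3,.169),atz("scene",367.8,145,.169))
E
```

```text
caps_L [0.597 0.381 0.137] 0.0035
caps_M [0.6   0.203 0.173] 0.0026
caps_R [0.638 0.046 0.126] 0.0013
handle [ 0.591 -0.176  0.073] 0.003
pointer [ 0.595 -0.113  0.023] 0.0042
band [ 0.567 -0.107  0.018] 0.0046
beaker [ 0.555 -0.307  0.037] 0.0006
jar [0.724 0.197 0.03 ] 0.0078
tip [0.506 0.238 0.03 ] 0.0047
[0.60178407 0.20450011 0.169     ] [0.5968121 0.2074928 0.169    ]
```

View pics/topA.png

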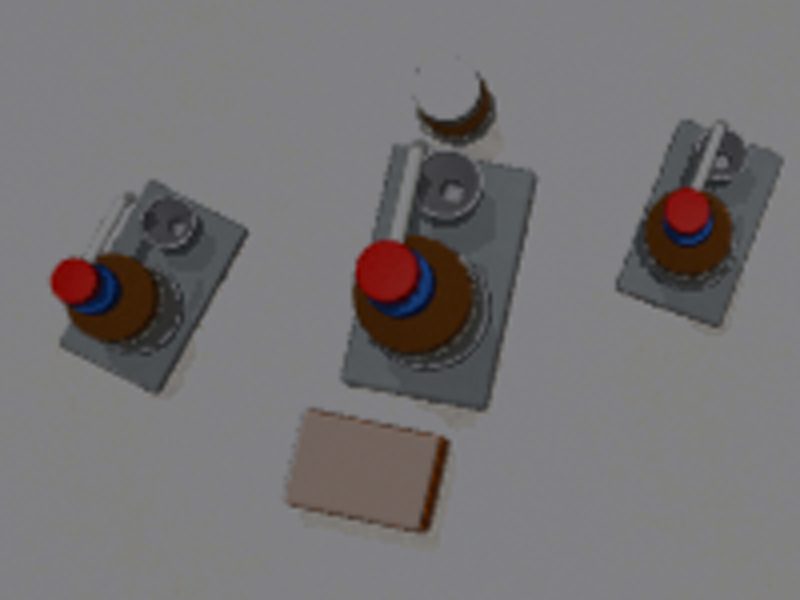

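View pics/topB.png

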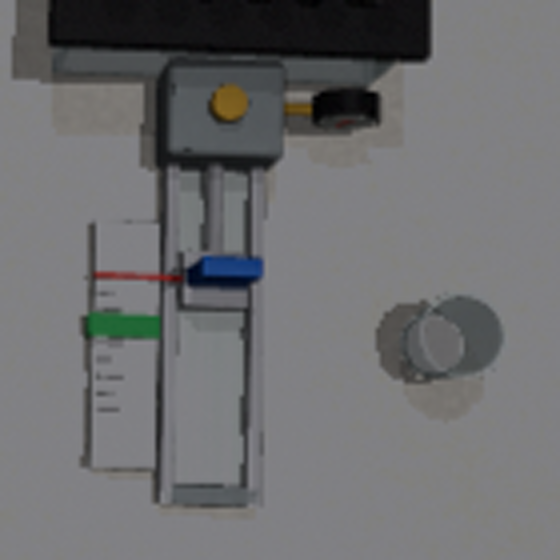

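View pics/sB.png

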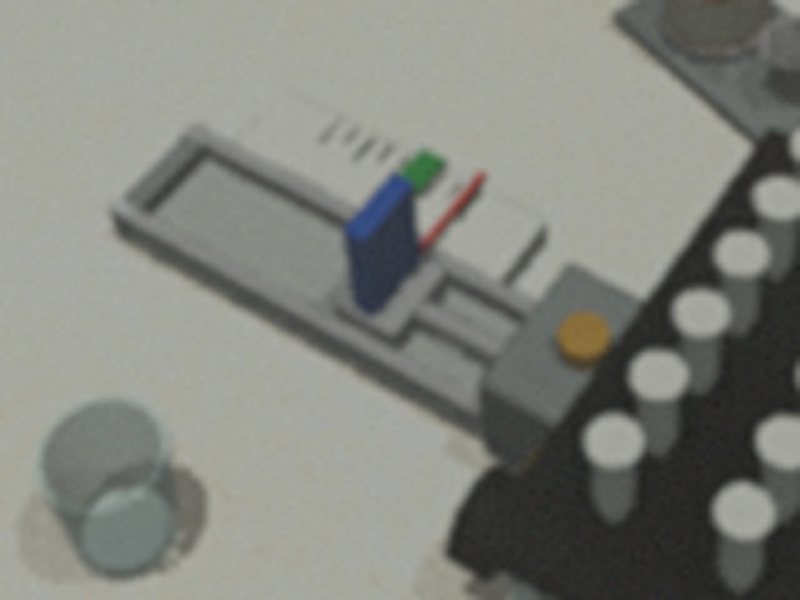

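View pics/sA.png

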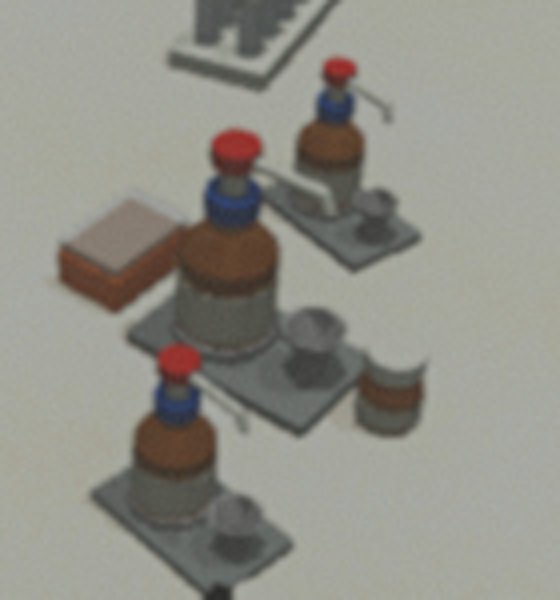

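Run:
```python
from h import *
import cv2
s=bot.sense(); R=Ro.from_quat(s["tcp_rot"]).as_matrix(); print("tool axes cols",R.round(3).tolist())
for cam in ["top","scene"]:
    im=cv2.imread(f"pics/{cam}0.png"); hsv=cv2.cvtColor(im,cv2.COLOR_BGR2HSV)
    H,S,V=[hsv[...,i].astype(int) for i in range(3)]
    for nm,m in dict(red=((H<8)|(H>172))&(S>120)&(V>60),green=(H>45)&(H<75)&(S>100),blue=(H>105)&(H<125)&(S>120)&(V>50)).items():
        n,l,st,c=cv2.connectedComponentsWithStats(m.astype(np.uint8))
        for i in range(1,n):
            if st[i,4]>8: print(cam,nm,st[i].tolist(),c[i].round(2).tolist(),
               {'red':[atz(cam,*c[i],z)[:2].round(4).tolist() for z in(.0245,.169)],'green':atz(cam,*c[i],.019)[:2].round(4).tolist(),'blue':atz(cam,*c[i],.083)[:2].round(4).tolist()}[nm])
# bed edge lines from topB crop
for a,b in [((163,170),(158,500)),((266,165),(262,500))]:
    A=atz("top",350+a[0]/4,130+a[1]/4,.022);B=atz("top",350+b[0]/4,130+b[1]/4,.022)
    print(A.round(4),B.round(4),np.degrees(np.arctan2(*(A-B)[[1,0]])))
```

```text
tool axes cols [[0.0, 0.26, -0.966], [0.0, -0.966, -0.26], [-1.0, -0.0, -0.0]]
top red [306, 167, 12, 11, 104] [311.42, 172.03] [[0.6589, 0.0508], [0.6313, 0.0489]]
top red [229, 180, 16, 16, 195] [236.17, 187.31] [[0.6226, 0.2321], [0.5996, 0.2068]]
top red [153, 185, 11, 11, 102] [158.05, 189.79] [[0.6178, 0.4189], [0.5955, 0.3696]]
top red [384, 198, 12, 2, 13] [389.54, 198.92] [[0.5919, -0.1371], [0.5729, -0.1148]]
top green [372, 208, 18, 6, 97] [380.1, 210.78] [0.5639, -0.1143]
top blue [307, 175, 11, 6, 23] [312.52, 178.57] [0.6325, 0.0476]
top blue [535, 174, 105, 84, 5613] [586.75, 215.47] [0.5429, -0.5792]
top blue [236, 184, 12, 15, 54] [243.44, 192.85] [0.6004, 0.2051]
top blue [159, 187, 10, 11, 42] [164.98, 193.21] [0.6008, 0.3829]
top blue [400, 194, 16, 6, 78] [407.53, 196.31] [0.5899, -0.1695]
top blue [44, 247, 12, 11, 94] [49.68, 251.95] [0.4704, 0.6331]
top blue [75, 247, 11, 10, 94] [80.07, 251.59] [0.4706, 0.5661]
top blue [14, 248, 10, 9, 76] [18.58, 252.16] [0.4705, 0.7016]
top blue [58, 265, 12, 11, 95] [63.67, 269.94] [0.4305, 0.5996]
top blue [89, 265, 12, 
[... 386 characters left out ...]
6, 24] [294.0, 263.46] [0.5637, -0.1035]
scene blue [377, 87, 5, 3, 13] [379.0, 87.85] [0.4342, 0.6637]
scene blue [391, 86, 4, 3, 10] [392.7, 86.8] [0.4739, 0.6937]
scene blue [383, 93, 5, 3, 14] [384.86, 94.07] [0.4706, 0.6308]
scene blue [369, 95, 5, 3, 14] [370.86, 95.93] [0.4335, 0.5961]
scene blue [374, 101, 6, 4, 17] [376.88, 102.71] [0.4709, 0.5626]
scene blue [360, 104, 5, 3, 13] [362.0, 104.85] [0.4332, 0.5263]
scene blue [362, 158, 12, 4, 20] [367.0, 159.9] [0.5767, 0.257]
scene blue [280, 266, 12, 12, 56] [285.45, 271.36] [0.5909, -0.1707]
[ 0.6571 -0.1422  0.022 ] [ 0.4578 -0.1336  0.022 ] -2.471645750605055
[ 0.6598 -0.2052  0.022 ] [ 0.4573 -0.1956  0.022 ] -2.7278192420181786
```

>>> send_rows(
  series=[
    {"fingers": 1, "ax": -1},
    {"fingers": 1, "ax": -1},
    {"fingers": 1, "ax": -1},
    {"fingers": 1, "ax": -1},
    {"fingers": 1, "ax": -1},
    {"fingers": 1, "ax": -1},
    {"fingers": 1, "ax": -1},
    {"fingers": 1, "ax": -1},
    {"fingers": 1, "ax": -1},
    {"fingers": 1, "ax": -1},
    {"fingers": 1, "ax": -1},
    {"fingers": 1, "ax": -1},
    {"fingers": 1, "ax": -0.07},
  ],
  grip_force=40,
)

```text
$.series[0]: bad value
```

```bash
cat >> h.py <<'E'
def delta(goal):
    s=bot.sense(); R=Ro.from_quat(s["tcp_rot"]).as_matrix()
    d=R.T@(np.array(goal)-s["eef_pos"])/0.04
    print("t",s["time"],"pos",s["eef_pos"].round(4),"F",s["ft_force"].round(2),"gap",round(s["finger_gap"],4))
    print("yaw y",np.degrees(np.arctan2(R[1,1],R[0,1])).round(2),"xaxis",R[:,0].round(4)); print("units to goal",d.round(3), "q",s["qpos"].round(2)); return d
E
python3 - <<'E'
from h import *
delta([.600,.2055,.245])
E
```

```text
t 1.05 pos [ 0.1754 -0.6518  0.2453] F [0.59 0.37 0.15] gap 0.0855
yaw y -74.94 xaxis [ 0.  0. -1.]
units to goal [ 8.0000e-03 -1.7940e+01 -1.5819e+01] q [-1.35  0.12  1.44  0.    1.58 -0.04]
```

>>> send_rows(
  series=[
    {"fingers": 1, "dx": 0, "dy": 0, "dz": 0, "ax": -1, "ay": 0, "az": 0},
    {"fingers": 1, "dx": 0, "dy": 0, "dz": 0, "ax": -1, "ay": 0, "az": 0},
    {"fingers": 1, "dx": 0, "dy": 0, "dz": 0, "ax": -1, "ay": 0, "az": 0},
    {"fingers": 1, "dx": 0, "dy": 0, "dz": 0, "ax": -1, "ay": 0, "az": 0},
    {"fingers": 1, "dx": 0, "dy": 0, "dz": 0, "ax": -1, "ay": 0, "az": 0},
    {"fingers": 1, "dx": 0, "dy": 0, "dz": 0, "ax": -1, "ay": 0, "az": 0},
    {"fingers": 1, "dx": 0, "dy": 0, "dz": 0, "ax": -1, "ay": 0, "az": 0},
    {"fingers": 1, "dx": 0, "dy": 0, "dz": 0, "ax": -1, "ay": 0, "az": 0},
    {"fingers": 1, "dx": 0, "dy": 0, "dz": 0, "ax": -1, "ay": 0, "az": 0},
    {"fingers": 1, "dx": 0, "dy": 0, "dz": 0, "ax": -1, "ay": 0, "az": 0},
    {"fingers": 1, "dx": 0, "dy": 0, "dz": 0, "ax": -1, "ay": 0, "az": 0},
    {"fingers": 1, "dx": 0, "dy": 0, "dz": 0, "ax": -1, "ay": 0, "az": 0},
    {"fingers": 1, "dx": 0, "dy": 0, "dz": 0, "ax": -0.07, "ay": 0, "az": 0},
  ],
  grip_force=40,
)

```text
time: 2.13
eef_pos: [0.1754, -0.6518, 0.2453]
tcp_rot: [0.51, 0.49, -0.51, 0.49]
ft_force: [0.2, -0.4, 1.1]
finger_gap: -0.0002
```

Run:
```python
from h import *
delta([.600,.2055,.245])
```

```text
t 2.1333 pos [ 0.1754 -0.6518  0.2453] F [ 0.16 -0.44  1.05] gap -0.0002
yaw y -2.22 xaxis [ 0.  0. -1.]
units to goal [ 8.0000e-03  9.7770e+00 -2.1829e+01] q [-1.35  0.12  1.44  0.    1.58 -1.31]
```

>>> send_rows(
  series=[
    {"fingers": 1, "dx": 0, "dy": 0.2, "dz": -0.45, "ax": 0, "ay": 0, "az": 0},
    {"fingers": 1, "dx": 0, "dy": 0.4, "dz": -0.9, "ax": 0, "ay": 0, "az": 0},
    {"fingers": 1, "dx": 0, "dy": 0.4, "dz": -0.9, "ax": 0, "ay": 0, "az": 0},
    {"fingers": 1, "dx": 0, "dy": 0.4, "dz": -0.9, "ax": 0, "ay": 0, "az": 0},
    {"fingers": 1, "dx": 0, "dy": 0.4, "dz": -0.9, "ax": 0, "ay": 0, "az": 0},
    {"fingers": 1, "dx": 0, "dy": 0.4, "dz": -0.9, "ax": 0, "ay": 0, "az": 0},
    {"fingers": 1, "dx": 0, "dy": 0.4, "dz": -0.9, "ax": 0, "ay": 0, "az": 0},
    {"fingers": 1, "dx": 0, "dy": 0.4, "dz": -0.9, "ax": 0, "ay": 0, "az": 0},
    {"fingers": 1, "dx": 0, "dy": 0.4, "dz": -0.9, "ax": 0, "ay": 0, "az": 0},
    {"fingers": 1, "dx": 0, "dy": 0.4, "dz": -0.9, "ax": 0, "ay": 0, "az": 0},
    {"fingers": 1, "dx": 0, "dy": 0.4, "dz": -0.9, "ax": 0, "ay": 0, "az": 0},
    {"fingers": 1, "dx": 0, "dy": 0.4, "dz": -0.9, "ax": 0, "ay": 0, "az": 0},
    {"fingers": 1, "dx": 0, "dy": 0.4, "dz": -0.9, "ax": 0, "ay": 0, "az": 0},
    {"fingers": 1, "dx": 0, "dy": 0.4, "dz": -0.9, "ax": 0, "ay": 0, "az": 0},
    {"fingers": 1, "dx": 0, "dy": 0.4, "dz": -0.9, "ax": 0, "ay": 0, "az": 0},
    {"fingers": 1, "dx": 0, "dy": 0.4, "dz": -0.9, "ax": 0, "ay": 0, "az": 0},
    {"fingers": 1, "dx": 0, "dy": 0.4, "dz": -0.9, "ax": 0, "ay": 0, "az": 0},
    {"fingers": 1, "dx": 0, "dy": 0.4, "dz": -0.9, "ax": 0, "ay": 0, "az": 0},
    {"fingers": 1, "dx": 0, "dy": 0.4, "dz": -0.9, "ax": 0, "ay": 0, "az": 0},
    {"fingers": 1, "dx": 0, "dy": 0.4, "dz": -0.9, "ax": 0, "ay": 0, "az": 0},
  ],
)

```text
time: 3.8
eef_pos: [0.5184, 0.0379, 0.2456]
tcp_rot: [0.512, 0.488, -0.512, 0.488]
ft_force: [1.5, -1.8, 0.1]
finger_gap: 0.0003
```

Run:
```python
from h import *
delta([.600,.2055,.245])
```

```text
t 3.8 pos [0.5184 0.0379 0.2456] F [ 1.47 -1.77  0.12] gap 0.0003
yaw y -2.72 xaxis [ 8.e-04 -0.e+00 -1.e+00]
units to goal [ 0.017  1.839 -4.282] q [ 0.02 -0.23  1.77 -0.    1.6   0.07]
```

>>> send_rows(
  series=[
    {"fingers": 1, "dx": 0, "dy": 0.37, "dz": -0.86, "ax": 0, "ay": 0, "az": 0},
    {"fingers": 1, "dx": 0, "dy": 0.37, "dz": -0.86, "ax": 0, "ay": 0, "az": 0},
    {"fingers": 1, "dx": 0, "dy": 0.37, "dz": -0.86, "ax": 0, "ay": 0, "az": 0},
    {"fingers": 1, "dx": 0, "dy": 0.37, "dz": -0.86, "ax": 0, "ay": 0, "az": 0},
    {"fingers": 1, "dx": 0, "dy": 0.37, "dz": -0.85, "ax": 0, "ay": 0, "az": 0},
    {"fingers": 1, "dx": 0, "dy": 0, "dz": 0, "ax": 0, "ay": 0, "az": 0},
    {"fingers": 1, "dx": 0, "dy": 0, "dz": 0, "ax": 0, "ay": 0, "az": 0},
  ],
)

```text
time: 4.38
eef_pos: [0.5996, 0.2054, 0.2445]
tcp_rot: [-0.511, -0.489, 0.512, -0.488]
ft_force: [-0.5, -1.2, -0.7]
finger_gap: 0.0001
```

Run:
```python
from h import *
import cv2
delta([.600,.2055,.245])
for n in ["wrist","top"]:
    im=optics.get_image(n)[:,:,::-1]; cv2.imwrite(f"pics/{n}1.png",im if n=="wrist" else cv2.resize(im[120:260,170:330],None,fx=4,fy=4))
s=bot.sense();R=Ro.from_quat(s["tcp_rot"]).as_matrix();c=optics.calibration("wrist");T=c["tool_from_camera"]
for z in (.169,):
  for n in ("pump_top",):
    for r in optics.place_of("wrist",n)[:4]:
        v,u=r["position"]; x=(u-c["mtx"][0,2])/c["mtx"][0,0]; y=(v-c["mtx"][1,2])/c["mtx"][1,1]; th=np.hypot(x,y)
        d=np.array([x/th*np.sin(th),y/th*np.sin(th),np.cos(th)]); d=R@T[:3,:3]@d; o=s["eef_pos"]+R@T[:3,3]
        print(n,r["position"],r["conf"],(o+d*(z-o[2])/d[2]).round(4))
```

```text
t 4.3833 pos [0.5996 0.2054 0.2445] F [-0.52 -1.24 -0.74] gap 0.0001
yaw y -2.57 xaxis [-1.3e-03 -4.0e-04 -1.0e+00]
units to goal [-0.013  0.01  -0.004] q [ 0.29  0.03  1.54 -0.    1.58  0.33]
pump_top [216.2, 326.3] 0.61 [0.5999 0.2059 0.169 ]
```

View pics/wrist1.png

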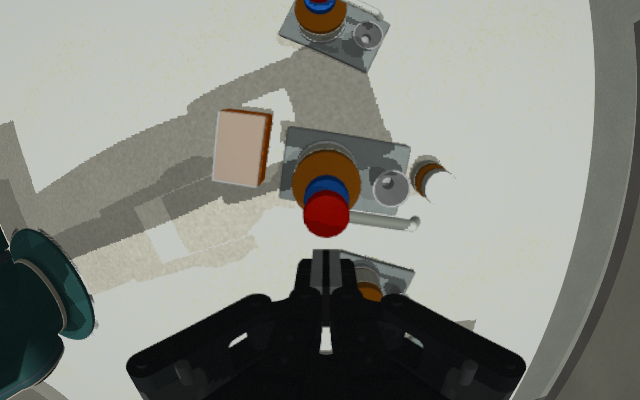

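The enlarged view confirms the target. Of the three dispensers in the top image, at (158,190), (236,187) and (311,172), the middle one is the largest: its cap is at z≈0.17 m and it has the widest foot. In the wrist image its cap (326,216) lies directly under the closed fingers. Next I press it.

>>> send_rows(
  series=[
    {"fingers": 1, "dx": 0.45, "dy": 0, "dz": 0, "ax": 0, "ay": 0, "az": 0},
    {"fingers": 1, "dx": 0.5, "dy": 0, "dz": 0, "ax": 0, "ay": 0, "az": 0},
    {"fingers": 1, "dx": 0.4, "dy": 0, "dz": 0, "ax": 0, "ay": 0, "az": 0},
    {"fingers": 1, "dx": 0.15, "dy": 0, "dz": 0, "ax": 0, "ay": 0, "az": 0},
    {"fingers": 1, "dx": 0.1, "dy": 0, "dz": 0, "ax": 0, "ay": 0, "az": 0},
    {"fingers": 1, "dx": 0.1, "dy": 0, "dz": 0, "ax": 0, "ay": 0, "az": 0},
    {"fingers": 1, "dx": 0.1, "dy": 0, "dz": 0, "ax": 0, "ay": 0, "az": 0},
    {"fingers": 1, "dx": 0, "dy": 0, "dz": 0, "ax": 0, "ay": 0, "az": 0},
  ],
)

```text
time: 5.2
eef_pos: [0.5997, 0.2035, 0.1741]
tcp_rot: [0.511, 0.488, -0.511, 0.489]
ft_force: [-1.2, -3.2, 4.9]
finger_gap: -0.0002
```

Run:
```python
from h import *
delta([.600,.2055,.167])
```

```text
t 5.2 pos [0.5997 0.2035 0.1741] F [-1.25 -3.22  4.94] gap -0.0002
yaw y -2.56 xaxis [ 1.2e-03 -1.0e-04 -1.0e+00]
units to goal [ 0.176  0.006 -0.05 ] q [ 0.29  0.05  1.62 -0.    1.46  0.33]
```

>>> send_rows(
  series=[
    {"fingers": 1, "dx": 0.06, "dy": 0, "dz": -0.04, "ax": 0, "ay": 0, "az": 0},
    {"fingers": 1, "dx": 0.06, "dy": 0, "dz": 0, "ax": 0, "ay": 0, "az": 0},
    {"fingers": 1, "dx": 0.05, "dy": 0, "dz": 0, "ax": 0, "ay": 0, "az": 0},
    {"fingers": 1, "dx": 0, "dy": 0, "dz": 0, "ax": 0, "ay": 0, "az": 0},
  ],
)

```text
time: 5.53
eef_pos: [0.6002, 0.2053, 0.169]
tcp_rot: [0.512, 0.488, -0.51, 0.489]
ft_force: [-2.0, -4.5, 13.1]
finger_gap: 0.0001
```

Run:
```python
from h import *
delta([.600,.2055,.167])
```

```text
t 5.5333 pos [0.6002 0.2053 0.169 ] F [-1.97 -4.51 13.13] gap 0.0001
yaw y -2.55 xaxis [ 2.9e-03  2.0e-04 -1.0e+00]
units to goal [ 0.049 -0.005 -0.005] q [ 0.29  0.06  1.63 -0.    1.45  0.33]
```

>>> send_rows(
  series=[
    {"fingers": 1, "dx": 0.06, "dy": 0, "dz": 0, "ax": 0, "ay": 0, "az": 0},
    {"fingers": 1, "dx": 0, "dy": 0, "dz": 0, "ax": 0, "ay": 0, "az": 0},
    {"fingers": 1, "dx": 0, "dy": 0, "dz": 0, "ax": 0, "ay": 0, "az": 0},
  ],
)

```text
time: 5.78
eef_pos: [0.6005, 0.2054, 0.1688]
tcp_rot: [0.512, 0.488, -0.51, 0.49]
ft_force: [-9.7, -7.6, 29.5]
finger_gap: -0.0001
```

Run:
```python
from h import *
import cv2
delta([.600,.2055,.167])
im=optics.get_image("scene")[:,:,::-1]; cv2.imwrite(f"pics/s2.png",cv2.resize(im[90:260,290:450],None,fx=3.5,fy=3.5,interpolation=cv2.INTER_CUBIC))
```

```text
t 5.7833 pos [0.6005 0.2054 0.1688] F [-9.66 -7.58 29.47] gap -0.0001
yaw y -2.55 xaxis [ 4.8e-03  7.0e-04 -1.0e+00]
units to goal [ 0.044 -0.012 -0.003] q [ 0.29  0.06  1.63 -0.    1.45  0.33]
```

View pics/s2.png

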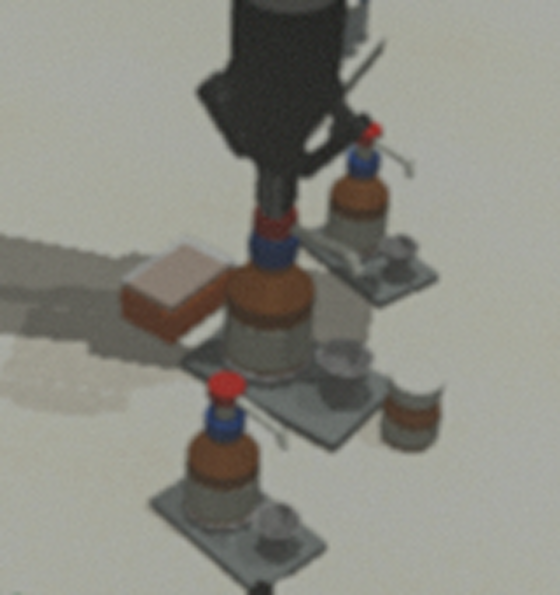

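The cap bottomed out: z held at 0.169 while the force rose from 13 to 29 N. Next I lift off and go over to the handle.

>>> send_rows(
  series=[
    {"fingers": 1, "dx": -0.3, "dy": 0, "dz": 0, "ax": 0, "ay": 0, "az": 0},
    {"fingers": 1, "dx": -0.7, "dy": 0, "dz": 0, "ax": 0, "ay": 0, "az": 0},
    {"fingers": 1, "dx": -0.8, "dy": 0, "dz": 0, "ax": 0, "ay": 0, "az": 0},
    {"fingers": 1, "dx": -0.3, "dy": 0, "dz": 0, "ax": 0, "ay": 0, "az": 0},
    {"fingers": 1, "dx": 0, "dy": 0, "dz": 0.5, "ax": 0, "ay": 0, "az": 0},
    {"fingers": 1, "dx": 0, "dy": 0, "dz": 0.95, "ax": 0, "ay": 0, "az": 0},
    {"fingers": 1, "dx": 0, "dy": 0, "dz": 0.95, "ax": 0, "ay": 0, "az": 0},
    {"fingers": 0.4, "dx": 0, "dy": 0, "dz": 0.95, "ax": 0, "ay": 0, "az": 0},
    {"fingers": 0.4, "dx": 0, "dy": 0, "dz": 0.95, "ax": 0, "ay": 0, "az": 0},
    {"fingers": 0.4, "dx": 0, "dy": 0, "dz": 0.95, "ax": 0, "ay": 0, "az": 0},
    {"fingers": 0.4, "dx": 0, "dy": 0, "dz": 0.95, "ax": 0, "ay": 0, "az": 0},
    {"fingers": 0.4, "dx": 0, "dy": 0, "dz": 0.95, "ax": 0, "ay": 0, "az": 0},
    {"fingers": 0.4, "dx": 0, "dy": 0, "dz": 0.95, "ax": 0, "ay": 0, "az": 0},
    {"fingers": 0.4, "dx": 0, "dy": 0, "dz": 0.8, "ax": 0, "ay": 0, "az": 0},
    {"fingers": 0.4, "dx": 0, "dy": 0, "dz": 0.4, "ax": 0, "ay": 0, "az": 0},
    {"fingers": 0.4, "dx": 0, "dy": 0, "dz": 0, "ax": 0, "ay": 0, "az": 0},
    {"fingers": 0.4, "dx": 0, "dy": 0, "dz": 0, "ax": 0, "ay": 0, "az": 0},
  ],
)

```text
time: 7.25
eef_pos: [0.5831, -0.1668, 0.2483]
tcp_rot: [0.511, 0.488, -0.511, 0.489]
ft_force: [-0.0, -0.0, 0.6]
finger_gap: 0.0512
```

```bash
cat >> h.py <<'E'
def wr(u,v,z,s):
    R=Ro.from_quat(s["tcp_rot"]).as_matrix();c=optics.calibration("wrist");T=c["tool_from_camera"]
    x=(u-c["mtx"][0,2])/c["mtx"][0,0]; y=(v-c["mtx"][1,2])/c["mtx"][1,1]; th=np.hypot(x,y)
    d=np.array([x/th*np.sin(th),y/th*np.sin(th),np.cos(th)]); d=R@T[:3,:3]@d; o=s["eef_pos"]+R@T[:3,3]
    return (o+d*(z-o[2])/d[2]).round(4)
E
python3 - <<'E'
from h import *
import cv2
delta([.591,-.1705,.245])
s=bot.sense()
im=optics.get_image("wrist")[:,:,::-1]; cv2.imwrite(f"pics/w3.png",im)
for n,z in (("slide_handle",.064),("slide_pointer",.0245),("band_centre",.019),("manifold",0)):
    for r in optics.place_of("wrist",n)[:3]:
        v,u=r["position"]; print(n,np.round(r["position"],1),round(r["conf"],2),wr(u,v,z,s))
im=optics.get_image("top")[:,:,::-1]; cv2.imwrite(f"pics/t3.png",cv2.resize(im[120:270,140:340],None,fx=4,fy=4))
E
```

```text
t 7.25 pos [ 0.5831 -0.1668  0.2483] F [-0.01 -0.02  0.61] gap 0.0512
yaw y -2.62 xaxis [ 6.e-04  1.e-04 -1.e+00]
units to goal [0.084 0.201 0.084] q [-0.32 -0.03  1.59  0.    1.58 -0.28]
slide_handle [181.6 330.4] 0.82 [ 0.5883 -0.1672  0.064 ]
slide_pointer [123.2 332.3] 0.77 [ 0.5935 -0.1091  0.0245]
band_centre [122.  304.9] 0.97 [ 0.5622 -0.1066  0.019 ]
manifold [172. 333.] 0.57 [ 0.5924 -0.1716  0.    ]
manifold [124.7 334.5] 0.29 [ 0.5965 -0.1127  0.    ]
```

View pics/w3.png

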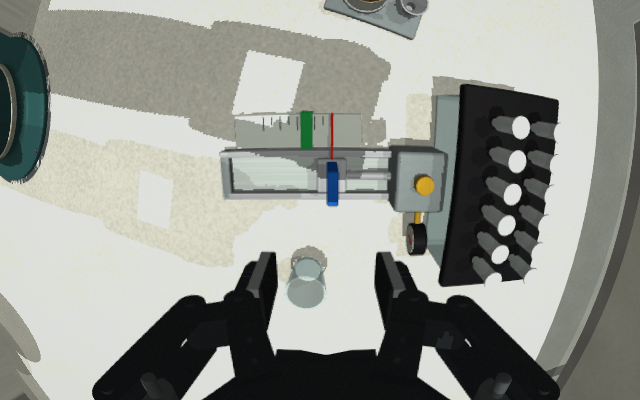

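View pics/t3.png

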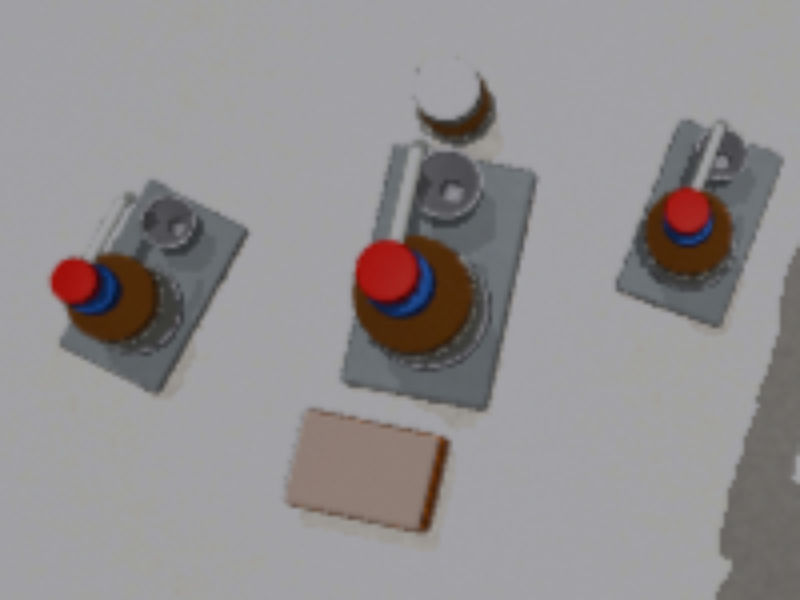

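Run:
```python
from h import *
import cv2
s=bot.sense()
im=cv2.imread("pics/w3.png"); hsv=cv2.cvtColor(im,cv2.COLOR_BGR2HSV)
H,S,V=[hsv[...,i].astype(int) for i in range(3)]
for nm,m,z in (("red",((H<8)|(H>172))&(S>120)&(V>60),.0245),("green",(H>45)&(H<75)&(S>100),.019),("blue",(H>105)&(H<125)&(S>120)&(V>50),.083)):
    m[:,:230]=0;m[:,450:]=0;m[:90]=0;m[230:]=0
    for v in range(112,205,6):
        u=np.where(m[v])[0]
        if len(u): print(nm,v,u.min(),u.max(),wr(u.mean(),v,z,s)[:2])
delta([.5905,-.169,.06])
```

```text
red 118 331 332 [ 0.5928 -0.1015]
red 124 331 332 [ 0.5925 -0.1084]
red 130 331 332 [ 0.5922 -0.1153]
red 136 331 332 [ 0.592  -0.1222]
red 142 331 332 [ 0.5917 -0.1291]
red 148 331 332 [ 0.5914 -0.1361]
red 154 331 332 [ 0.5912 -0.1431]
green 112 301 312 [ 0.5646 -0.0935]
green 118 301 311 [ 0.5637 -0.1005]
green 124 301 311 [ 0.5633 -0.1074]
green 130 301 311 [ 0.563  -0.1144]
green 136 301 311 [ 0.5626 -0.1214]
green 142 301 311 [ 0.5622 -0.1285]
green 148 301 311 [ 0.5618 -0.1355]
blue 166 327 336 [ 0.59   -0.1451]
blue 172 327 337 [ 0.5903 -0.1511]
blue 178 327 338 [ 0.5905 -0.1572]
blue 184 327 337 [ 0.5898 -0.1632]
blue 190 327 337 [ 0.5896 -0.1694]
blue 196 327 337 [ 0.5894 -0.1756]
blue 202 327 337 [ 0.5892 -0.1818]
t 7.55 pos [ 0.5833 -0.1652  0.2482] F [ 0.37 -0.15 -0.44] gap 0.0513
yaw y -2.46 xaxis [ 3.e-04  0.e+00 -1.e+00]
units to goal [4.706 0.183 0.087] q [-0.32 -0.03  1.59  0.    1.58 -0.28]
```

>>> send_rows(
  series=[
    {"fingers": 0.4, "dx": 0.5, "dy": 0.17, "dz": 0.08, "ax": 0, "ay": 0, "az": 0},
    {"fingers": 0.4, "dx": 0.8, "dy": 0, "dz": 0, "ax": 0, "ay": 0, "az": 0},
    {"fingers": 0.4, "dx": 0.8, "dy": 0, "dz": 0, "ax": 0, "ay": 0, "az": 0},
    {"fingers": 0.4, "dx": 0.6, "dy": 0, "dz": 0, "ax": 0, "ay": 0, "az": 0},
    {"fingers": 0.4, "dx": 0.3, "dy": 0, "dz": 0, "ax": 0, "ay": 0, "az": 0},
    {"fingers": 0.4, "dx": 0, "dy": 0, "dz": 0, "ax": 0, "ay": 0, "az": 0},
  ],
)

```text
time: 8.05
eef_pos: [0.5889, -0.1688, 0.1254]
tcp_rot: [-0.51, -0.49, 0.511, -0.488]
ft_force: [-0.1, 1.0, -0.3]
finger_gap: 0.0513
```

Run:
```python
from h import *
import cv2
delta([.590,-.169,.06])
im=optics.get_image("wrist")[:,:,::-1]; cv2.imwrite(f"pics/w4.png",im)
```

```text
t 8.05 pos [ 0.5889 -0.1688  0.1254] F [-0.07  1.01 -0.32] gap 0.0513
yaw y -2.49 xaxis [-0.0037  0.0012 -1.    ]
units to goal [1.635 0.035 0.005] q [-0.32  0.04  1.72  0.    1.39 -0.28]
```

View pics/w4.png

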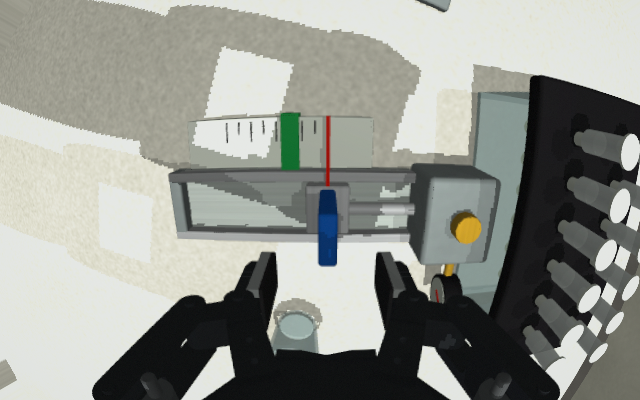

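>>> send_rows(
  series=[
    {"fingers": 0.4, "dx": 0.4, "dy": 0.03, "dz": 0, "ax": 0, "ay": 0, "az": 0},
    {"fingers": 0.4, "dx": 0.5, "dy": 0, "dz": 0, "ax": 0, "ay": 0, "az": 0},
    {"fingers": 0.4, "dx": 0.5, "dy": 0, "dz": 0, "ax": 0, "ay": 0, "az": 0},
    {"fingers": 0.4, "dx": 0.2, "dy": 0, "dz": 0, "ax": 0, "ay": 0, "az": 0},
    {"fingers": 0.4, "dx": 0, "dy": 0, "dz": 0, "ax": 0, "ay": 0, "az": 0},
    {"fingers": 0.4, "dx": 0, "dy": 0, "dz": 0, "ax": 0, "ay": 0, "az": 0},
  ],
)

```text
time: 8.6
eef_pos: [0.5916, -0.1698, 0.0658]
tcp_rot: [0.511, 0.488, -0.511, 0.489]
ft_force: [0.2, 1.0, 0.1]
finger_gap: 0.051
```

Run:
```python
from h import *
import cv2
delta([.590,-.169,.06])
im=optics.get_image("wrist")[:,:,::-1]; cv2.imwrite(f"pics/w5.png",im)
```

```text
t 8.6 pos [ 0.5916 -0.1698  0.0658] F [0.17 0.96 0.09] gap 0.051
yaw y -2.52 xaxis [ 1.4e-03 -5.0e-04 -1.0e+00]
units to goal [ 0.145 -0.042 -0.018] q [-0.32  0.09  1.76 -0.    1.28 -0.28]
```

View pics/w5.png

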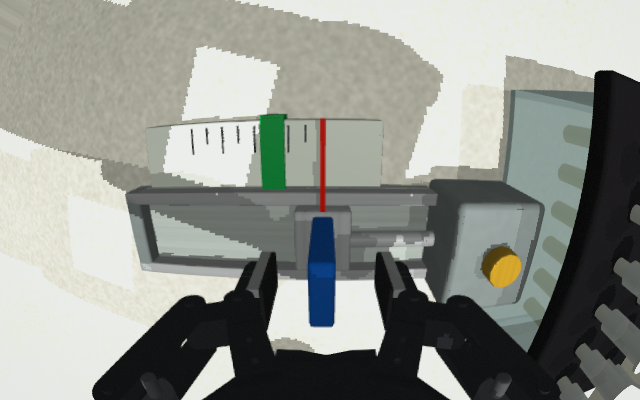

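>>> send_rows(
  series=[
    {"fingers": 0.4, "dx": 0.14, "dy": -0.05, "dz": 0, "ax": 0, "ay": 0, "az": 0},
    {"fingers": 1, "dx": 0, "dy": 0, "dz": 0, "ax": 0, "ay": 0, "az": 0},
    {"fingers": 1, "dx": 0, "dy": 0, "dz": 0, "ax": 0, "ay": 0, "az": 0},
    {"fingers": 1, "dx": 0, "dy": 0, "dz": 0, "ax": 0, "ay": 0, "az": 0},
    {"fingers": 1, "dx": 0, "dy": 0, "dz": 0, "ax": 0, "ay": 0, "az": 0},
    {"fingers": 1, "dx": 0, "dy": 0, "dz": 0, "ax": 0, "ay": 0, "az": 0},
    {"fingers": 1, "dx": 0, "dy": 0, "dz": 0, "ax": 0, "ay": 0, "az": 0},
  ],
  grip_force=70,
)

```text
time: 9.23
eef_pos: [0.5894, -0.1696, 0.059]
tcp_rot: [0.511, 0.489, -0.511, 0.489]
ft_force: [4.5, 0.0, 3.4]
finger_gap: 0.0114
```

```bash
cat >> h.py <<'E'
import cv2
def band(name):
    s=bot.sense(); im=optics.get_image("wrist")[:,:,::-1]; cv2.imwrite(f"pics/{name}.png",im)
    hsv=cv2.cvtColor(np.ascontiguousarray(im),cv2.COLOR_BGR2HSV); H,S,V=[hsv[...,i].astype(int) for i in range(3)]
    out={}
    for nm,m,z in (("red",((H<8)|(H>172))&(S>120)&(V>60),.0245),("green",(H>45)&(H<75)&(S>100),.019)):
        for v in range(100,200,8):
            u=np.where(m[v,150:420])[0]+150
            if len(u): out.setdefault(nm,[]).append((v,u.min(),u.max(),*wr(u.mean(),v,z,s)[:2]))
    for k in out:
        for r in out[k]: print(k,*r)
E
python3 - <<'E'
from h import *
delta([.590,-.169,.06])
band("w6")
E
```

```text
t 9.2333 pos [ 0.5894 -0.1696  0.059 ] F [4.55 0.   3.36] gap 0.0114
yaw y -2.52 xaxis [ 1.2e-03 -2.0e-04 -1.0e+00]
units to goal [-0.025  0.014 -0.016] q [-0.32  0.1   1.77  0.    1.27 -0.28]
red 124 324 328 0.5928 -0.0998
red 132 324 328 0.5926 -0.104
red 140 324 328 0.5925 -0.1083
red 148 324 328 0.5923 -0.1126
red 156 324 328 0.5921 -0.117
red 164 324 328 0.5919 -0.1213
red 172 324 328 0.5917 -0.1257
red 180 324 328 0.5915 -0.1302
red 188 324 328 0.5913 -0.1347
red 196 324 328 0.5911 -0.1393
green 116 262 288 0.5653 -0.0942
green 124 261 285 0.5639 -0.0985
green 132 261 285 0.5636 -0.1029
green 140 262 286 0.5638 -0.1074
green 148 262 286 0.5635 -0.1119
green 156 262 286 0.5631 -0.1164
green 164 263 286 0.563 -0.121
green 172 263 286 0.5626 -0.1256
green 180 263 286 0.5622 -0.1302
green 188 264 287 0.5624 -0.135
```

View pics/w6.png

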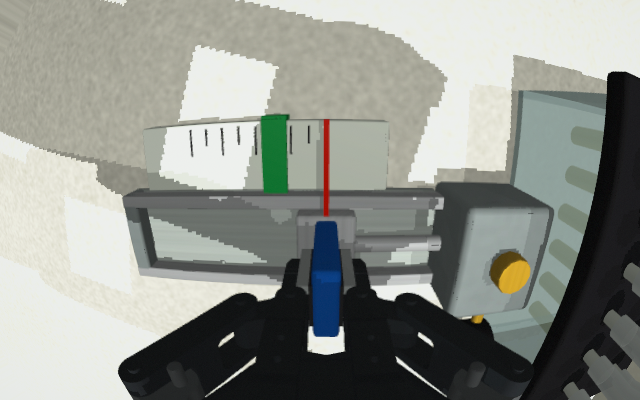

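>>> send_rows(
  series=[
    {"fingers": 1, "dx": 0, "dy": -0.1, "dz": 0, "ax": 0, "ay": 0, "az": 0},
    {"fingers": 1, "dx": 0, "dy": -0.15, "dz": 0, "ax": 0, "ay": 0, "az": 0},
    {"fingers": 1, "dx": 0, "dy": -0.15, "dz": 0, "ax": 0, "ay": 0, "az": 0},
    {"fingers": 1, "dx": 0, "dy": -0.15, "dz": 0, "ax": 0, "ay": 0, "az": 0},
    {"fingers": 1, "dx": 0, "dy": -0.12, "dz": 0, "ax": 0, "ay": 0, "az": 0},
    {"fingers": 1, "dx": 0, "dy": -0.07, "dz": 0, "ax": 0, "ay": 0, "az": 0},
    {"fingers": 1, "dx": 0, "dy": 0, "dz": 0, "ax": 0, "ay": 0, "az": 0},
    {"fingers": 1, "dx": 0, "dy": 0, "dz": 0, "ax": 0, "ay": 0, "az": 0},
  ],
)

```text
time: 9.95
eef_pos: [0.5598, -0.1682, 0.059]
tcp_rot: [0.511, 0.488, -0.511, 0.489]
ft_force: [6.4, 0.9, 2.4]
finger_gap: 0.0115
```

Run:
```python
from h import *
delta([.561,-.168,.059])
band("w7")
```

```text
t 9.95 pos [ 0.5598 -0.1682  0.059 ] F [6.38 0.93 2.44] gap 0.0115
yaw y -2.53 xaxis [ 1.6e-03 -1.0e-04 -1.0e+00]
units to goal [ 0.001  0.029 -0.007] q [-0.34  0.03  1.84  0.    1.27 -0.29]
red 124 324 328 0.5633 -0.0984
red 132 324 328 0.5631 -0.1027
red 140 324 328 0.5629 -0.1069
red 148 324 328 0.5627 -0.1112
red 156 324 328 0.5625 -0.1156
red 164 324 328 0.5623 -0.1199
red 172 324 328 0.5621 -0.1244
red 180 324 328 0.5619 -0.1288
red 188 324 328 0.5618 -0.1334
red 196 324 328 0.5616 -0.1379
green 116 315 339 0.564 -0.0944
green 124 315 339 0.564 -0.0988
green 132 315 339 0.5638 -0.1032
green 140 315 339 0.5636 -0.1076
green 148 315 339 0.5634 -0.1121
green 156 315 339 0.5633 -0.1165
green 164 315 339 0.5631 -0.1211
green 172 315 338 0.5625 -0.1256
green 180 315 338 0.5623 -0.1302
green 188 315 338 0.5621 -0.1349
```

View pics/w7.png

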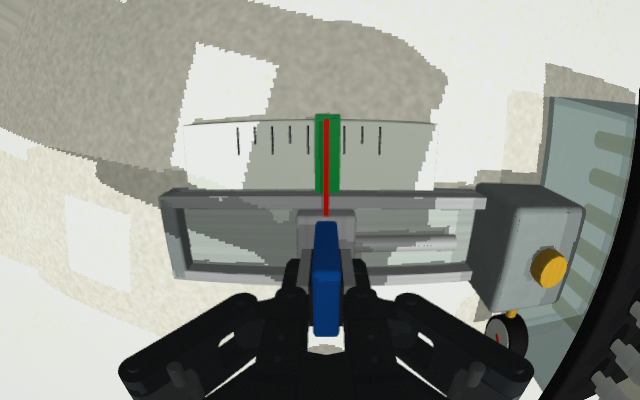

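The red pointer (326) sits centred on the green band (315–339). I'll hold briefly, check again, then hand in.

>>> send_rows(
  series=[
    {"fingers": 1, "dx": 0, "dy": 0.01, "dz": 0, "ax": 0, "ay": 0, "az": 0},
    {"fingers": 1, "dx": 0, "dy": 0, "dz": 0, "ax": 0, "ay": 0, "az": 0},
    {"fingers": 1, "dx": 0, "dy": 0, "dz": 0, "ax": 0, "ay": 0, "az": 0},
    {"fingers": 1, "dx": 0, "dy": 0, "dz": 0, "ax": 0, "ay": 0, "az": 0},
    {"fingers": 1, "dx": 0, "dy": 0, "dz": 0, "ax": 0, "ay": 0, "az": 0},
    {"fingers": 1, "dx": 0, "dy": 0, "dz": 0, "ax": 0, "ay": 0, "az": 0},
  ],
)

```text
time: 10.5
eef_pos: [0.5604, -0.1682, 0.0591]
tcp_rot: [0.511, 0.488, -0.51, 0.489]
ft_force: [6.1, 1.3, 2.9]
finger_gap: 0.0112
```

Run:
```python
from h import *
delta([.561,-.168,.059])
band("w8")
im=optics.get_image("scene")[:,:,::-1]; cv2.imwrite("pics/s8.png",im)
```

```text
t 10.5 pos [ 0.5604 -0.1682  0.0591] F [6.14 1.29 2.88] gap 0.0112
yaw y -2.52 xaxis [ 1.7e-03 -1.0e-04 -1.0e+00]
units to goal [ 0.002  0.014 -0.007] q [-0.34  0.04  1.84  0.    1.27 -0.29]
red 124 324 328 0.5639 -0.0984
red 132 324 328 0.5637 -0.1027
red 140 324 328 0.5635 -0.1069
red 148 324 328 0.5633 -0.1112
red 156 324 328 0.5631 -0.1156
red 164 324 328 0.5629 -0.12
red 172 324 328 0.5627 -0.1244
red 180 324 328 0.5626 -0.1288
red 188 324 328 0.5624 -0.1334
red 196 324 328 0.5622 -0.138
green 116 314 338 0.564 -0.0944
green 124 314 338 0.5639 -0.0988
green 132 314 338 0.5637 -0.1032
green 140 314 338 0.5635 -0.1076
green 148 314 338 0.5633 -0.112
green 156 314 338 0.5631 -0.1165
green 164 314 338 0.5629 -0.121
green 172 314 338 0.5627 -0.1256
green 180 314 337 0.5621 -0.1302
green 188 314 337 0.5619 -0.1349
```

View pics/s8.png

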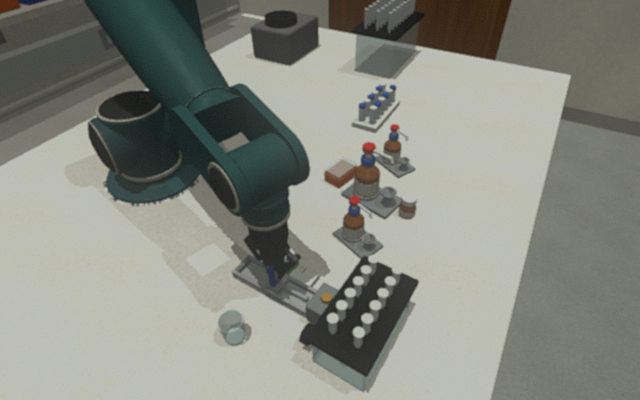

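The scene shows the beaker (232,327), jar (408,207) and tip box (340,173) where they were. The big cap (368,147) is up again and the handle is held.

Run:
```python
from station import bot
print(bot.job_done())
```

```text
the job is handed in; nothing more can be done
None
```

I handed the job in at about 10.6 s, with both steps done in order.

- **Pump cap:** I pressed the cap of the largest dispenser, the middle of the three, until it bottomed out. The tool stayed at z 0.169 m while the force rose from 13 to 29 N. After lifting off, the pictures showed the cap back up.
- **Drain slide:** I pinched the blue handle (11 mm gap, grip set to 70 N) and pulled it out about 29 mm. In the last wrist picture the red pointer was within about 0.5 mm of the green band's centre. The position held over about half a second of waiting, with the gripper still closed on the handle.
- **Bystanders:** In the last scene picture the beaker, jar and tip box were where they started. The band measured the same position before and after the pull.

No check failed. The measured tool position jittered by up to about 2 mm. I therefore judged the pointer against the band within the same wrist picture, so the jitter does not affect that result.

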